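Unpin the drying rack and hang the rinsed pails in it

ROBOT

A 6-joint arm with a two-finger parallel gripper is mounted at the origin on the work surface. World frame = base frame: x ahead of the robot, y to its left, z up, the work surface at z = 0. Lengths are in mm, angles in rad, forces in N, time in s.
With the tool pointing down it reaches from about 325 to 875 mm from the base axis. Payload 4.4 kg.
Tool frame: the origin (TCP) lies on the centre line of the jaws, within the pads' length; the fingertips stand ahead of it and the grasp point (between the pads) lies 6 mm ahead of it (ctrl.tcp_to_tips is the z of the fingertips in the tool frame, in mm); z points along the fingers, y is the line along which they close (so a half turn about z gives the same grasp; the last joint's range is limited). The gripper opens to 85 mm and grips with 20 to 120 N. Pads are 22 mm wide; open, the fingers measure 114 mm over their backs; the gripper's body (76 mm by 85 mm) begins 54 mm behind the grasp point. The pads swing forward as they close: fully open they stand 13 mm farther back than shut.
Start: joints at [-1.298, 0.207, 1.542, -0, 1.393, -0.15], TCP at [235.92, -524.375, 256.282] pointing down, gripper open.
Joint ranges: [-2.73, 2.73], [-0.86, 2.22], [0.23, 2.46], [-1.11, 4.25], [0.08, 2.63], [-2.82, 2.82]. Speed limits (rad/s): [2.79, 2.79, 3.14, 3.14, 3.14, 3.14].

INTERFACE

Orientations are given as a 3x3 rotation matrix whose columns are the frame's x, y, z axes.
In Python, from plant import ctrl, sensors, optics gives the robot as it stands. Calls block until the motion is done:
- ctrl.move_ptp(position, orientation): joint-space move of the TCP to a pose.
- ctrl.move_l(position, rot=None, vel=150, threshold=None): straight line of the TCP; rot=None keeps the orientation; vel is the mean speed in mm/s. With threshold (N) it stops when the force on the tool has changed by that much, and returns True; else False.
- ctrl.set_joints(angles): joint-space move.
- ctrl.gripper_to(opening, force=None): finger opening in mm; force is the grip in N (None keeps the last); returns when the fingers have stopped.
- ctrl.hold(seconds).
- ctrl.solve_ik(position, orientation): joint angles nearest the present ones, or None.
- sensors.read_state(): the state.
- optics.grab_frame(name): name is "scene" or "top" or "wrist"; returns (picture, depth): 384x512x3 uint8, red, green, blue; 384x512 float32, mm along the optical axis (not along the pixel's ray), 0 where there is no reading.
- optics.camera_params(name): a dict with "mtx" (3x3 intrinsics, pixels), "R" (3x3) and "t" (3): a world point X has camera coordinates R X + t; the wrist camera has in their place "T_tool_cam" (4x4, takes a point from camera to tool coordinates, whose origin is the TCP and whose axes are the flange's). Camera axes: x right, y down, z forward; pixel columns grow to the right and rows downward; lengths in mm; the calibration is good to about 2 mm. The wrist camera is an equidistant fisheye: a pixel r from the principal point sees the ray r / f radians off the axis. A picture is of the moment at which its call begins: read the wrist's pose just before it. camera_params takes no time and is no camera call.
A pose or a line that the arm cannot do raises ctrl.MotionError and nothing moves.
- ctrl.finish_job(): hands the job in; it is judged then, once.
The state is a dict: "t": time; "q": joint angles; "qvel": joint speeds; "tau": joint torques, N m; "eef_pos": TCP position; "eef_rot": TCP orientation; "force": force on the tool from outside, world axes, zero at the start; "wrist_torque": the same for the moment, N m; "grip_width": finger opening in mm; "grasp_force": force on a finger pad.
Only numpy, scipy, OpenCV 4.12 (cv2) and the standard library are available. Lean on these libraries where they do the work, as an engineer would, in place of code of your own. Each camera call takes 0.05 s, during which the arm holds its last target. There are 200 camera calls.

TASK

The rinsed pails must dry out of the garage dust, in the low rack with the sliding plywood lid. Draw the locking pin up out of the lid and park it in the open notch of the steel bracket on the rack's side, hanging upright by its collar; then slide the lid fully open, hang every pail by its handle on a hook of its own inside the rack, and slide the lid fully shut over them. Finish with the pin parked and the pails hanging still, and leave the canister, funnel, egg and barrel lids where they stand.

Things in the scene. Friction and masses are not known exactly. Their poses are not given: they have to be found in the camera images.
- rack: Fixed light wood drying rack, 360 wide (y), 500 deep (x), rails 148 to 178 high on legs. Origin: on the board under the middle of its front edge (nearest the robot); x to the back, y left, z up; turned up to 0.1 rad. Front beam x = 0 to 45; behind it a well to x = 223, covered by the shut lid. Cross bar at x = 223 to 243, 98 to 118 high, carries three hooks. 4 thick drip tray below
- lid (a joint): Slide of the plywood lid, in m: 0 = fully shut, 0.25 = fully open (pushed straight back along the rack's +x, to stops at both ends). Needs 2 to 4 N and stays where it is left. The lid is 340 x 250 x 12, its top at height 190; the pin in its front left corner blocks it while it is in
- knob (a point): Centre of the top of the wooden knob on the lid, 232 above the board; moves with the lid; axes those of the rack. The knob is a cylinder 26 in diameter and 30 tall on a 12 high neck, on the lid's centre line 22 behind its front edge
- pin: Loose steel locking pin, upright, at the start in its bore through lid and front beam. Origin: on its axis at the underside of the collar; z up along it. Shank 12 in diameter reaching 50 below the origin (tapered foot), collar 28 in diameter, 6 thick; above it a flat grip 36 long (pin's x), 14 thick (pin's y), from 6 to 42 above the origin. 0.09 kg
- bore (a point): Mouth of the bore (15 in diameter, 42 deep) in the top of the shut lid, where the pin's collar rests at the start, 190 above the board; fixed to the rack, axes those of the rack
- notch (a point): Place of the pin's origin when parked: top of the 12 thick steel bracket on the rack's left side, 190 above the board, in a slot 18 wide, open above, below and to the front (rack's -x), from 29 before this point to 15 behind it; axes of the rack. Two stops 6 high flank the mouth (29 to 23 before) and keep the collar in: bring the pin in from above or lifted over them
- hook0 (a point): Seat of the right (-y) hook: middle of its flat arm's top, 113 above the board; axes of the rack. The arm, 12 wide, 8 thick, points to the front (rack's -x) and ends 24 before this point in an upturned tip 6 thick, 15 above the arm. The hook passes above the cup through a pail's handle from the front, the bar rests behind the tip; the pail then hangs 18 above the board
- hook1 (a point): Seat of the middle hook: middle of its flat arm's top, 113 above the board; axes of the rack. The arm, 12 wide, 8 thick, points to the front (rack's -x) and ends 24 before this point in an upturned tip 6 thick, 15 above the arm. The hook passes above the cup through a pail's handle from the front, the bar rests behind the tip; the pail then hangs 18 above the board
- hook2 (a point): Seat of the left (+y) hook: middle of its flat arm's top, 113 above the board; axes of the rack. The arm, 12 wide, 8 thick, points to the front (rack's -x) and ends 24 before this point in an upturned tip 6 thick, 15 above the arm. The hook passes above the cup through a pail's handle from the front, the bar rests behind the tip; the pail then hangs 18 above the board
- pail0: Loose metal pail (two or three are there; None if absent), 0.2 kg. Origin: centre of underside, z up. Cup 55 tall, 74 across. Stiff handle in its y-z plane: uprights at y = +-36; level bar 76 long, 10 wide, z = 95 to 103; opening under it 40 high, 68 wide. Wooden grip tab on the bar's middle: 12 thick (x), 26 wide (y), z = 103 to 147: pinch across x. Half a turn about z is the same
- pail1: Loose metal pail (two or three are there; None if absent), 0.2 kg. Origin: centre of underside, z up. Cup 55 tall, 74 across. Stiff handle in its y-z plane: uprights at y = +-36; level bar 76 long, 10 wide, z = 95 to 103; opening under it 40 high, 68 wide. Wooden grip tab on the bar's middle: 12 thick (x), 26 wide (y), z = 103 to 147: pinch across x. Half a turn about z is the same
- pail2: Loose metal pail (two or three are there; None if absent), 0.2 kg. Origin: centre of underside, z up. Cup 55 tall, 74 across. Stiff handle in its y-z plane: uprights at y = +-36; level bar 76 long, 10 wide, z = 95 to 103; opening under it 40 high, 68 wide. Wooden grip tab on the bar's middle: 12 thick (x), 26 wide (y), z = 103 to 147: pinch across x. Half a turn about z is the same
- eye0 (a point): Middle of the underside of the top bar of the handle of pail0, 95 above its underside: the point that rests on a hook
- eye1 (a point): Middle of the underside of the top bar of the handle of pail1, 95 above its underside: the point that rests on a hook
- eye2 (a point): Middle of the underside of the top bar of the handle of pail2, 95 above its underside: the point that rests on a hook
- canister: Bystander: lidded tin canister, dull silver, 80 across, 92 tall, loose. Origin: centre of its underside
- funnel: Bystander: blue plastic funnel standing mouth down, 110 across, 105 tall, loose. Origin: centre of its underside
- egg: Bystander: rusty red jasper egg standing on its blunt flat end, 48 across, 60 tall, loose. Origin: centre of its underside
- lids: Bystander: two orange rubber barrel lids stacked, 110 across, 36 tall together, loose. Origin: centre of the underside
There are look-alikes about, which are no part of the job. What is shaped like the pail2 but yellow is not meant.

How it is judged (in metres and radians):
On the way, in this order (a step that is already met when the one before it is completed fails the run):
1. the pin is drawn up clear of its bore, the lid still shut (z of pin in the frame of bore above 0.045 m and value of joint lid below 0.02 m), for 0.1 s.
2. the pin is parked upright in the bracket's notch and let go (x of pin in the frame of notch between -0.014 and 0.014 m and y of pin in the frame of notch between -0.007 and 0.007 m and z of pin in the frame of notch between -0.006 and 0.006 m and angle between pin's own z axis and vertical below 0.2 rad and contact force between pin and the fingers below 0.3 N), for 0.3 s.
3. the lid is slid fully open (x of pin in the frame of notch between -0.014 and 0.014 m and y of pin in the frame of notch between -0.007 and 0.007 m and z of pin in the frame of notch between -0.006 and 0.006 m and angle between pin's own z axis and vertical below 0.2 rad and value of joint lid above 0.235 m), for 0.2 s.
4. every pail hangs by its handle on a hook, let go, the lid still open (value of joint lid above 0.2 m and angle between each of pail0, pail1, pail2's own z axis and vertical below 0.35 rad and ((x of eye0 in the frame of hook0 between -0.022 and 0.045 m and y of eye0 in the frame of hook0 between -0.03 and 0.03 m and z of eye0 in the frame of hook0 between -0.012 and 0.012 m) or (x of eye0 in the frame of hook1 between -0.022 and 0.045 m and y of eye0 in the frame of hook1 between -0.03 and 0.03 m and z of eye0 in the frame of hook1 between -0.012 and 0.012 m) or (x of eye0 in the frame of hook2 between -0.022 and 0.045 m and y of eye0 in the frame of hook2 between -0.03 and 0.03 m and z of eye0 in the frame of hook2 between -0.012 and 0.012 m)) and ((x of eye1 in the frame of hook0 between -0.022 and 0.045 m and y of eye1 in the frame of hook0 between -0.03 and 0.03 m and z of eye1 in the frame of hook0 between -0.012 and 0.012 m) or (x of eye1 in the frame of hook1 between -0.022 and 0.045 m and y of eye1 in the frame of hook1 between -0.03 and 0.03 m and z of eye1 in the frame of hook1 between -0.012 and 0.012 m) or (x of eye1 in the frame of hook2 between -0.022 and 0.045 m and y of eye1 in the frame of hook2 between -0.03 and 0.03 m and z of eye1 in the frame of hook2 between -0.012 and 0.012 m)) and ((x of eye2 in the frame of hook0 between -0.022 and 0.045 m and y of eye2 in the frame of hook0 between -0.03 and 0.03 m and z of eye2 in the frame of hook0 between -0.012 and 0.012 m) or (x of eye2 in the frame of hook1 between -0.022 and 0.045 m and y of eye2 in the frame of hook1 between -0.03 and 0.03 m and z of eye2 in the frame of hook1 between -0.012 and 0.012 m) or (x of eye2 in the frame of hook2 between -0.022 and 0.045 m and y of eye2 in the frame of hook2 between -0.03 and 0.03 m and z of eye2 in the frame of hook2 between -0.012 and 0.012 m)) and contact force between each of pail0, pail1, pail2 and the fingers below 0.3 N), for 0.3 s.
At the end, for the whole second after the job is handed in: Lid shut within 8 mm; pin upright (0.2 rad), collar on the bracket, within 14 mm along, 7 mm across and 6 mm in height of the notch point; each pail at rest, under 0.35 rad tilt, its handle bar on a hook: 22 mm before to 45 mm behind the seat, 30 mm sideways, 12 mm in height (x of pin in the frame of notch between -0.014 and 0.014 m and y of pin in the frame of notch between -0.007 and 0.007 m and z of pin in the frame of notch between -0.006 and 0.006 m and angle between pin's own z axis and vertical below 0.2 rad and value of joint lid below 0.008 m and angle between each of pail0, pail1, pail2's own z axis and vertical below 0.35 rad and ((x of eye0 in the frame of hook0 between -0.022 and 0.045 m and y of eye0 in the frame of hook0 between -0.03 and 0.03 m and z of eye0 in the frame of hook0 between -0.012 and 0.012 m) or (x of eye0 in the frame of hook1 between -0.022 and 0.045 m and y of eye0 in the frame of hook1 between -0.03 and 0.03 m and z of eye0 in the frame of hook1 between -0.012 and 0.012 m) or (x of eye0 in the frame of hook2 between -0.022 and 0.045 m and y of eye0 in the frame of hook2 between -0.03 and 0.03 m and z of eye0 in the frame of hook2 between -0.012 and 0.012 m)) and ((x of eye1 in the frame of hook0 between -0.022 and 0.045 m and y of eye1 in the frame of hook0 between -0.03 and 0.03 m and z of eye1 in the frame of hook0 between -0.012 and 0.012 m) or (x of eye1 in the frame of hook1 between -0.022 and 0.045 m and y of eye1 in the frame of hook1 between -0.03 and 0.03 m and z of eye1 in the frame of hook1 between -0.012 and 0.012 m) or (x of eye1 in the frame of hook2 between -0.022 and 0.045 m and y of eye1 in the frame of hook2 between -0.03 and 0.03 m and z of eye1 in the frame of hook2 between -0.012 and 0.012 m)) and ((x of eye2 in the frame of hook0 between -0.022 and 0.045 m and y of eye2 in the frame of hook0 between -0.03 and 0.03 m and z of eye2 in the frame of hook0 between -0.012 and 0.012 m) or (x of eye2 in the frame of hook1 between -0.022 and 0.045 m and y of eye2 in the frame of hook1 between -0.03 and 0.03 m and z of eye2 in the frame of hook1 between -0.012 and 0.012 m) or (x of eye2 in the frame of hook2 between -0.022 and 0.045 m and y of eye2 in the frame of hook2 between -0.03 and 0.03 m and z of eye2 in the frame of hook2 between -0.012 and 0.012 m)) and linear speed of each of pail0, pail1, pail2 below 0.12 m/s); the robot touches nothing.
It fails at once if the canister is shoved more than 5 cm or knocked over (distance of canister from where it was at the start of the episode above 0.05 m or angle between canister's own z axis and vertical above 0.6 rad).
It fails at once if the funnel is shoved more than 5 cm or knocked over (distance of funnel from where it was at the start of the episode above 0.05 m or angle between funnel's own z axis and vertical above 0.6 rad).
It fails at once if the egg is shoved more than 5 cm or knocked over (distance of egg from where it was at the start of the episode above 0.05 m or angle between egg's own z axis and vertical above 0.6 rad).
It fails at once if the lids is shoved more than 5 cm or knocked over (distance of lids from where it was at the start of the episode above 0.05 m or angle between lids's own z axis and vertical above 0.6 rad).
Of pail0, pail1, pail2 only 2 to 3 are there at a start; the rules pass over those that are not, and their reading is None.
At some moment in a run one of pail0, pail1, pail2 may be knocked a few centimetres aside while the robot is not near it.
It also fails if it takes over 210 s, if anything falls off the work surface, if the arm or the gripper's body presses on something with over 40 N, if the wrist force passes 120 N, or if a joint passes its speed limit or range.

## Working session

There is one attempt and no reset: what is moved stays moved. The work goes in short steps, each a Python script; the robot and the scene stay as the last script left them, time stands still between calls to the robot, and variables do not carry over. Pictures are saved under pics/ and viewed, at most 14 in all, crops included, and the job is handed in when it is done.

```bash
mkdir -p pics && ls && python3 - <<'E'
from plant import ctrl, sensors, optics
import cv2, numpy as np
for n in ("scene","top"):
    im,d=optics.grab_frame(n)
    np.savez(f"pics/{n}0.npz",im=im,d=d)
    cv2.imwrite(f"pics/{n}0.png",cv2.resize(im[:,:,::-1],(800,600),interpolation=cv2.INTER_CUBIC))
    print(n,{k:np.round(v,4).tolist() for k,v in optics.camera_params(n).items()})
print({k:np.round(v,3).tolist() for k,v in optics.camera_params("wrist").items()}, ctrl.tcp_to_tips, sensors.read_state()["t"])
E
```

```text
pics
scene {'mtx': [[431.4695, 0.0, 256.187], [0.0, 431.4695, 188.3522], [0.0, 0.0, 1.0]], 'R': [[0.2759, 0.961, 0.0166], [0.7096, -0.1921, -0.6779], [-0.6483, 0.1988, -0.735]], 't': [-146.5258, -225.9083, 1627.6609]}
top {'mtx': [[349.6881, 0.0, 255.8052], [0.0, 349.6881, 186.7724], [0.0, 0.0, 1.0]], 'R': [[-0.012, -0.9999, -0.0069], [-0.9872, 0.0129, -0.1591], [0.1592, 0.0049, -0.9872]], 't': [8.8175, 516.348, 1221.4441]}
{'mtx': [[297.319, 0.0, 254.942], [0.0, 297.319, 193.391], [0.0, 0.0, 1.0]], 'T_tool_cam': [[-0.0, -0.96, -0.279, 68.01], [1.0, -0.001, 0.001, 0.823], [-0.001, -0.279, 0.96, -116.656], [0.0, 0.0, 0.0, 1.0]]} 25.0 0.1
```

View pics/top0.png

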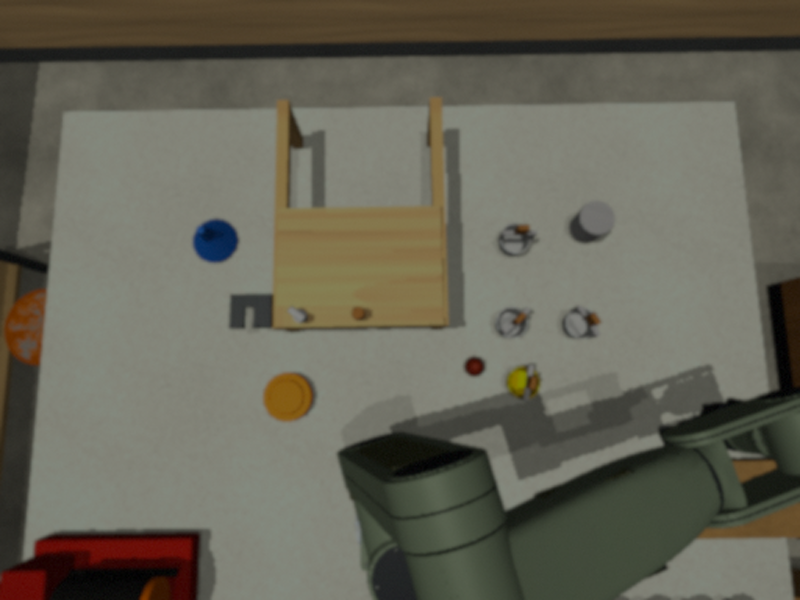

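View pics/scene0.png

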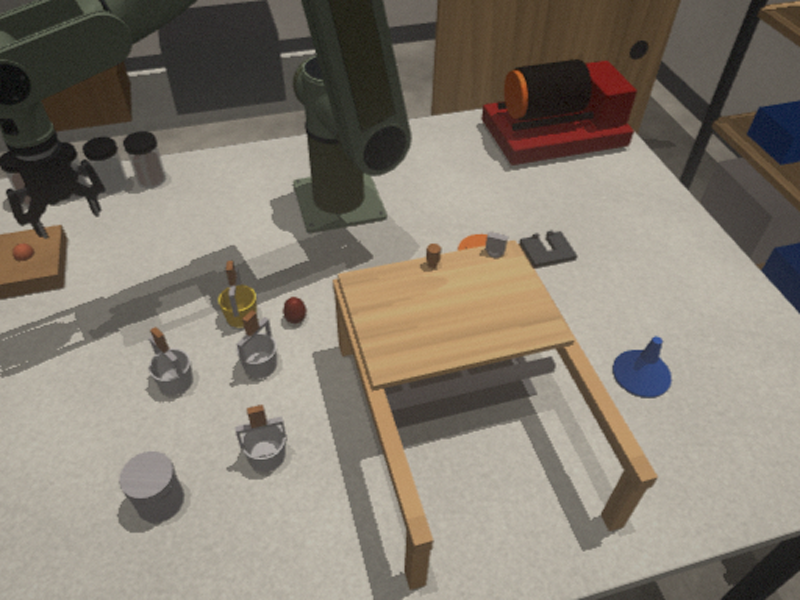

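```bash
cat > h.py <<'E'
import cv2, numpy as np
from plant import ctrl, sensors, optics
def cloud(n,d):
    p=optics.camera_params(n); K=p["mtx"]; v,u=np.mgrid[:384,:512]
    c=np.stack([(u-K[0,2])/K[0,0]*d,(v-K[1,2])/K[1,1]*d,d],-1)
    X=(c-p["t"])@p["R"]; X[d==0]=np.nan; return X
def proj(n,P):
    p=optics.camera_params(n); c=p["R"]@np.asarray(P,float)+p["t"]; q=p["mtx"]@c; return q[:2]/q[2]
def pix(n,u,v,z):   # pixel at known world height
    p=optics.camera_params(n); r=p["R"].T@np.linalg.solve(p["mtx"],[u,v,1]); o=-p["R"].T@p["t"]
    return o+r*(z-o[2])/r[2]
def blobs(X,z0,z1,box,amin=3):
    m=(X[...,2]>z0)&(X[...,2]<z1)&(X[...,0]>box[0])&(X[...,0]<box[1])&(X[...,1]>box[2])&(X[...,1]<box[3])
    n,l,s,c=cv2.connectedComponentsWithStats(m.astype(np.uint8),connectivity=8)
    return [(X[l==i],c[i],s[i,4]) for i in range(1,n) if s[i,4]>=amin]
E
python3 - <<'E'
from h import *
for n in ("top","scene"):
    f=np.load(f"pics/{n}0.npz"); X=cloud(n,f["d"])
    for z0,z1 in ((183,200),(205,250),(100,160),(20,99)):
        print(n,z0,z1)
        for P,c,a in blobs(X,z0,z1,(330,950,-400,450),4):
            r=cv2.minAreaRect(P[:,:2].astype(np.float32))
            print("  ",c.round(),a,np.median(P,0).round(1),"rect",np.round(r[0],1),np.round(r[1],1),round(r[2],1), "zmax",P[:,2].max().round(1))
im=np.load("pics/top0.npz")["im"]
cv2.imwrite("pics/c1.png",cv2.resize(im[120:265,140:390,::-1],(800,464),interpolation=cv2.INTER_CUBIC))
E
```

```text
top 183 200
   [230. 170.] 7964 [548.8  83.7 190.5] rect [551.   86.5] [252.  345.7] 0.2 zmax 199.7
   [160. 198.] 525 [461.  301.2 190.3] rect [458.7 307.2] [85.4 68.5] 89.2 zmax 199.9
top 205 250
   [190. 200.] 62 [445.9 202.3 232.2] rect [447.  204.5] [35.2 13.4] 56.0 zmax 238.3
   [229. 200.] 61 [446.1  83.6 232. ] rect [446.7  84.3] [23.4 23.2] 88.2 zmax 238.0
top 100 160
   [274.  74.] 16 [901.1 -66.8 141.8] rect [907.1 -66.7] [34.8  1.5] 2.4 zmax 150.9
   [186.  80.] 51 [891.6 241.6 142.3] rect [872.1 243.7] [95.3  6.3] 0.3 zmax 160.0
   [185. 106.] 22 [778.8 240.7 151.4] rect [779.6 240.7] [72.9  1.9] 0.1 zmax 158.3
   [275. 104.] 8 [785.2 -67.2 153.8] rect [785.3 -67.2] [ 0.2 23.1] 89.6 zmax 156.7
   [333. 147.] 90 [ 637.7 -262.8  119.9] rect [ 639.  -263.9] [13.  73.5] 2.2 zmax 150.9
   [129. 146.] 16 [656.4 445.3 105.3] rect [655.6 444.2] [ 9.5 16.6] 74.5 zmax 110.3
   [374. 200.] 40 [ 452.3 -396.2  104.7] rect [ 455.9 -395.7] [37.9 10.4] 27.5 zmax 147.3
   [330. 204.] 69 [ 439.1 -243.3  122.7] rect [ 444.2 -248.5] [10.5 76.2] 42.5 zmax 150.3
   [242. 209.] 20 [425.6  46. 
[... 3291 characters left out ...]
] 32.5 zmax 98.4
   [166. 224.] 402 [ 445.4 -247.7   44.5] rect [ 442.9 -253.3] [71.7 71.4] 2.5 zmax 99.0
   [411. 234.] 498 [663.1 429.4  38.2] rect [654.9 424.7] [84.2 48.8] 4.1 zmax 98.6
   [117. 235.] 188 [ 458.  -389.1   48.9] rect [ 440.  -386.9] [70.2 25.5] 0.2 zmax 96.7
   [326. 244.] 4 [663.8 156.   96.5] rect [663.7 156.9] [8.3 2.3] 78.5 zmax 98.7
   [288. 253.] 4 [664.5  48.4  98.2] rect [664.5  48.4] [7.9 0.9] 72.5 zmax 98.6
   [168. 284.] 429 [ 641.  -270.7   42.4] rect [ 638.9 -269. ] [71.9 69.5] 62.2 zmax 99.0
   [396. 325.] 294 [910.8 238.1  61.7] rect [908.3 242.5] [39.5 22.1] 40.4 zmax 98.8
   [266. 365.] 201 [917.6 -89.5  62.6] rect [909.1 -91. ] [40.4 20.5] 40.6 zmax 98.3
```

View pics/c1.png

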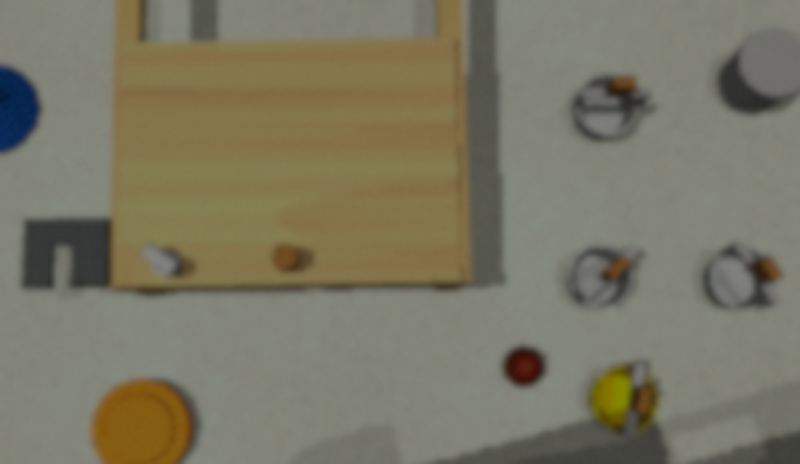

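```bash
cat >> h.py <<'E'
def down(a): # tool down, closing axis y at world angle a (rad)
    c,s=np.cos(a),np.sin(a); return np.array([[-s,c,0],[c,s,0],[0,0,-1]]).T@np.eye(3) if False else np.column_stack([[s,-c,0],[c,s,0],[0,0,-1]])
def wcam():
    s=sensors.read_state(); T=np.eye(4); T[:3,:3]=s["eef_rot"]; T[:3,3]=s["eef_pos"]
    p=optics.camera_params("wrist"); im,d=optics.grab_frame("wrist"); return im,d,T@p["T_tool_cam"],p["mtx"]
def wcloud(d,T,K):
    v,u=np.mgrid[:384,:512]; a=(u-K[0,2])/K[0,0]; b=(v-K[1,2])/K[1,1]; r=np.hypot(a,b)+1e-9
    t=np.tan(np.minimum(r,1.4))/r; c=np.stack([a*t*d,b*t*d,d],-1); X=c@T[:3,:3].T+T[:3,3]; X[d==0]=np.nan; return X
def wproj(P,T,K):
    c=np.linalg.inv(T)@np.append(P,1); h=np.hypot(c[0],c[1])+1e-9; th=np.arctan2(h,c[2])
    return K[0,2]+K[0,0]*th*c[0]/h, K[1,2]+K[1,1]*th*c[1]/h
def wpix(u,v,z,T,K):
    a=(u-K[0,2])/K[0,0]; b=(v-K[1,2])/K[1,1]; r=np.hypot(a,b)+1e-9
    ray=T[:3,:3]@np.array([np.sin(r)*a/r,np.sin(r)*b/r,np.cos(r)]); return T[:3,3]+ray*(z-T[2,3])/ray[2]
def wsave(n):
    im,d,T,K=wcam(); np.savez(f"pics/{n}.npz",im=im,d=d,T=T,K=K); return im,d,T,K
E
python3 - <<'E'
from h import *
s=sensors.read_state(); print(s["eef_rot"].round(3).tolist())
for deg in (-38,142,52,0,90,180,-90): 
    for P in ([455,245,330],[610,83,150],[440,-390,150]):
        q=ctrl.solve_ik(P,down(np.radians(deg))); print(deg,P,None if q is None else np.round(q,2))
E
```

```text
[[0.912, 0.41, -0.001], [0.41, -0.912, 0.002], [0.0, -0.002, -1.0]]Traceback (most recent call last):
  File "<stdin>", line 5, in <module>
  File "scipy/spatial/transform/_rotation.pyx", line 1143, in scipy.spatial.transform._rotation.Rotation.from_matrix
ValueError: Non-positive determinant (left-handed or null coordinate frame) in rotation matrix 0: [[-0.61566148  0.78801075  0.        ]
 [-0.78801075 -0.61566148  0.        ]
 [ 0.          0.         -1.        ]].
```

```bash
python3 - <<'E'
import re
t=open("h.py").read()
t=re.sub(r"    c,s=np.cos\(a\),np.sin\(a\); return .*\n","    c,s=np.cos(a),np.sin(a); return np.column_stack([[-s,c,0],[c,s,0],[0,0,-1]])\n",t)
open("h.py","w").write(t)
E
python3 - <<'E'
from h import *
for deg in (-38,142,0,90,180,-90): 
    for P in ([455,245,330],[610,83,150],[440,-390,150]):
        q=ctrl.solve_ik(P,down(np.radians(deg))); print(deg,P,None if q is None else np.round(q,2))
p=sensors.read_state()["eef_pos"]; p[2]=340; ctrl.move_l(p,vel=300)
ctrl.move_ptp([440,235,340],down(np.radians(-38)))
wsave("w1"); im=np.load("pics/w1.npz")["im"]
cv2.imwrite("pics/w1.png",cv2.resize(im[...,::-1],(800,600),interpolation=cv2.INTER_CUBIC)); print(sensors.read_state()["t"])
E
```

```text
-38 [455, 245, 330] [ 0.33  0.03  1.58 -0.    1.53  0.99]
-38 [610, 83, 150] [-0.01  0.39  1.53 -0.    1.22  0.66]
-38 [440, -390, 150] [-0.87  0.34  1.61 -0.    1.2  -0.21]
142 [455, 245, 330] [ 0.33  0.03  1.58 -0.    1.53 -2.15]
142 [610, 83, 150] [-0.01  0.39  1.53 -0.    1.22 -2.48]
142 [440, -390, 150] None
0 [455, 245, 330] [ 0.33  0.03  1.58 -0.    1.53  0.33]
0 [610, 83, 150] [-0.01  0.39  1.53 -0.    1.22 -0.01]
0 [440, -390, 150] [-0.87  0.34  1.61 -0.    1.2  -0.87]
90 [455, 245, 330] [ 0.33  0.03  1.58 -0.    1.53 -1.24]
90 [610, 83, 150] [-0.01  0.39  1.53 -0.    1.22 -1.58]
90 [440, -390, 150] [-0.87  0.34  1.61 -0.    1.2  -2.44]
180 [455, 245, 330] [ 0.33  0.03  1.58 -0.    1.53 -2.82]
180 [610, 83, 150] None
180 [440, -390, 150] [-0.87  0.34  1.61 -0.    1.2   2.27]
-90 [455, 245, 330] [ 0.33  0.03  1.58 -0.    1.53  1.9 ]
-90 [610, 83, 150] [-0.01  0.39  1.53 -0.    1.22  1.57]
-90 [440, -390, 150] [-0.87  0.34  1.61 -0.    1.2   0.7 ]
3.3417
```

View pics/w1.png

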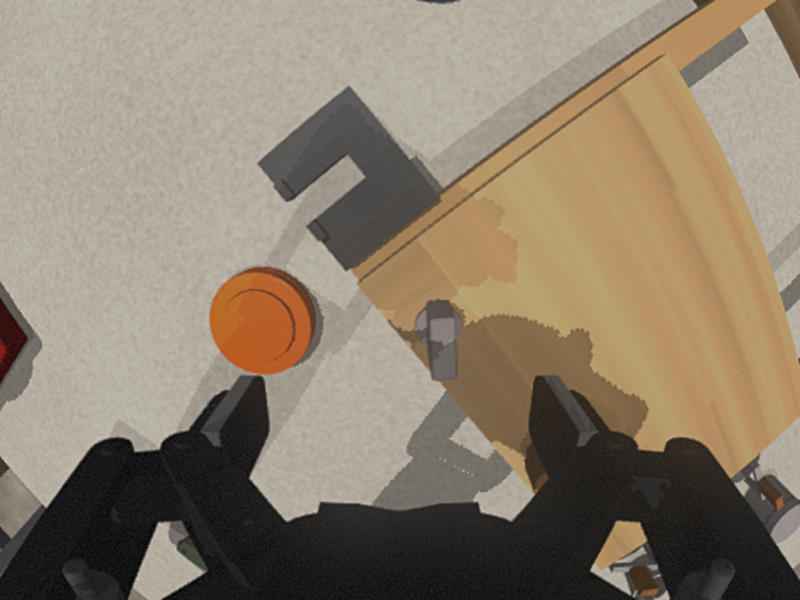

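```bash
python3 - <<'E'
from h import *
f=np.load("pics/w1.npz"); im,d,T,K=f["im"],f["d"],f["T"],f["K"]; X=wcloud(d,T,K)
for z0,z1 in ((223,245),(183,199.5)):
    for P,c,a in blobs(X,z0,z1,(300,900,-150,450),30):
        r=cv2.minAreaRect(P[:,:2].astype(np.float32)); print(c.round(),a,np.median(P,0).round(1),np.round(r[0],1),np.round(r[1],1),round(r[2],1))
def w(u,v,z): return wpix(u/1.5625,v/1.5625,z,T,K).round(1)[:2]
for n,u,v in (("slot end l",349,154),("slot end r",366,172),("brk FL",258,163),("brk BL",349,87),("brk BR",440,190),("brk FR",347,270),("lid corner",360,282),("lid back",664,56)): print(n,w(u,v,190))
k=(X[...,2]>186)&(X[...,2]<194)
cv2.imwrite("pics/w1c.png",np.hstack([cv2.resize(im[50:180,160:300,::-1],(560,520),interpolation=cv2.INTER_CUBIC),cv2.resize(im[170:270,240:320,::-1][:,:60],(240,520),interpolation=cv2.INTER_CUBIC)]))
E
```

```text
[283. 221.] 726 [444.7 203.7 230.9] [443.9 201.7] [35.8 14.4] 55.4
[345. 306.] 115 [439.6  91.4 229.6] [438.7  90.2] [17.2  6.5] 28.0
[389. 182.] 42943 [557.1 158.3 189.2] [546.6  81.1] [251.7 341.9] 0.1
[224. 113.] 6196 [460.  298.4 189.1] [455.8 303.3] [71.  84.4] 0.3
[397. 347.] 552 [453.  -69.2 189.3] [448.9 -64.1] [52.  53.5] 89.2
slot end l [466.  313.2]
slot end r [467.1 298.9]
brk FL [421.8 344. ]
brk BL [490.2 343.9]
brk BR [493.9 264.9]
brk FR [422.4 261.3]
lid corner [423.9 250.9]
lid back [666.9 251.1]
```

View pics/w1c.png

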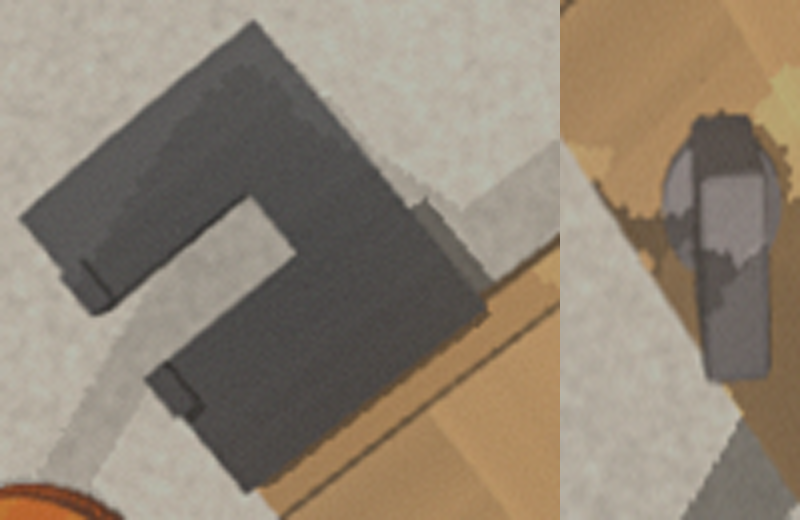

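```bash
python3 - <<'E'
from h import *
f=np.load("pics/w1.npz"); im,d,T,K=f["im"],f["d"],f["T"],f["K"]
w=lambda u,v,z: wpix(u,v,z,T,K).round(1)[:2]
A=lambda u,v,z=190: w(u/4+160-.4,v/4+50-.4,z)
print("end",A(250,194),A(295,252),"edgeL",A(180,248),"edgeR",A(230,306), "stopL in front",A(97,316,196),"stopR",A(147,378,196))
B=lambda u,v,z=232: w((u-560)/4+240-.4,v/5.2+170-.4,z)
c=np.array([B(698,178),B(765,175),B(770,375),B(707,382)]); print(c.tolist(),c.mean(0))
E
```

```text
end [465.4 314.2] [465.1 297.7] edgeL [445.6 314.8] edgeR [446.1 297.4] stopL in front [422.4 314.6] stopR [422.3 296.6]
[[448.3, 220.5], [459.1, 212.6], [440.1, 184.3], [429.0, 191.6]] [444.125 202.25 ]
```

```bash
python3 - <<'E'
from h import *
R=down(np.radians(-34)); p=np.array([445.5,202.5,226.])
ctrl.gripper_to(50,40)
ctrl.move_l(p+[0,0,70],R,vel=200)
print("touch",ctrl.move_l(p,vel=80,threshold=8))
ctrl.gripper_to(5,40); s=sensors.read_state(); print(s["eef_pos"].round(1),s["grip_width"],s["grasp_force"],s["force"].round(1),s["wrist_torque"].round(2))
y=R[:,1]
ctrl.move_l(p+[0,0,66],vel=60); s=sensors.read_state(); print(s["eef_pos"].round(1),s["grip_width"],s["grasp_force"],s["force"].round(1))
ctrl.hold(0.2)
ctrl.move_l(p+[6.8,104.0,66],vel=120)
im,d,T,K=wsave("w2"); cv2.imwrite("pics/w2.png",cv2.resize(im[120:384,110:410,::-1],(680,600),interpolation=cv2.INTER_CUBIC)); print(sensors.read_state()["t"])
E
```

```text
touch False
[445.9 202.6 226.6] 13.592313738780344 40.3989315032959 [-0.6  0.   2.6] [-0.04  0.04  0.01]
[445.1 202.4 291.4] 13.510575217939236 40.04695773124695 [-0.2  0.7 -0.5]
8.1583
```

View pics/w2.png

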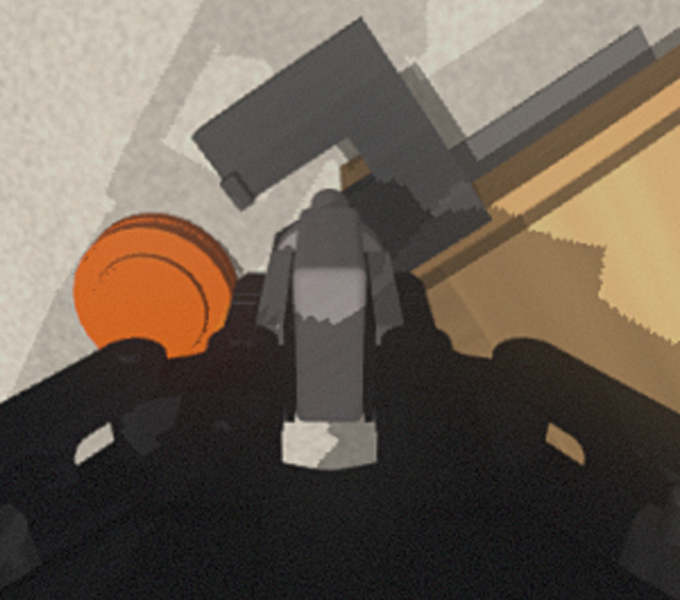

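```bash
python3 - <<'E'
from h import *
f=np.load("pics/w2.npz"); im,d,T,K=f["im"],f["d"],f["T"],f["K"]; X=wcloud(d,T,K)
A=lambda u,v,z=190: wpix(u/2.267+110-.4,v/2.273+120-.4,z,T,K).round(1)[:2]
c=np.array([A(u,v,297) for u,v in((296,268),(364,268),(362,420),(297,420))]); print(c.tolist(),c.mean(0))
print("slot end L",A(345,138),"BL",A(362,18),"FL",A(193,132),"BR",A(491,217), "stopL front inner", A(243,210,196))
for z0,z1 in ((289,310),(183,199.5)):
    for P,cc,a in blobs(X,z0,z1,(300,600,100,450),30):
        r=cv2.minAreaRect(P[:,:2].astype(np.float32)); print(cc.round(),a,np.median(P,0).round(1),np.round(r[0],1),np.round(r[1],1),round(r[2],1))
print(sensors.read_state()["eef_pos"].round(1))
f=np.load("pics/w1.npz"); 
B=lambda u,v,z=190: wpix(u/1.5625-.3,v/1.5625-.3,z,f["T"],f["K"]).round(1)[:2]
print("w1 BL",B(349,87),"FL",B(258,163),"BR",B(440,190))
E
```

```text
[[455.9, 323.6], [466.1, 316.7], [447.1, 287.8], [436.1, 295.3]] [451.3  305.85]
slot end L [464.2 315.7] BL [490.9 345.7] FL [423.  346.2] BR [491.2 263.2] stopL front inner [422.7 315.5]
[255. 268.] 3745 [452.2 308.  296.4] [455.  305.6] [38. 37.] 87.0
[194. 277.] 45 [433.4 323.6 308.8] [433.3 324. ] [1.4 5.7] 56.6
[317. 277.] 53 [474.4 296.  308.9] [475.  295.7] [1.4 6.5] 55.6
[264. 184.] 6500 [467.2 318.8 189.1] [455.9 303.4] [70.4 84.7] 0.4
[399. 239.] 14644 [540.4 208.6 189.2] [526.3 176.3] [147.3 152.7] 0.0
[359. 315.] 141 [469.1 150.8 189.3] [469.4 149.9] [ 8.1 30.9] 15.7
[452.3 305.9 292. ]
w1 BL [490.2 344.3] FL [421.8 344.4] BR [493.8 265.3]
```

```bash
python3 - <<'E'
from h import *
R=down(np.radians(-34)); p=np.array([445.5+6.8-.5,202.5+104.4,226.])
print("touch",ctrl.move_l(p+[0,0,20],vel=100,threshold=6),sensors.read_state()["eef_pos"].round(1))
print("touch",ctrl.move_l(p+[0,0,-1],vel=30,threshold=4)); s=sensors.read_state(); print(s["eef_pos"].round(1),s["force"].round(1))
if s["eef_pos"][2]<230:
    ctrl.gripper_to(40); ctrl.hold(0.4)
    ctrl.move_l(p+[0,0,80],vel=200)
    ctrl.move_l([400,250,340],vel=250)
    im,d,T,K=wsave("w3"); X=wcloud(d,T,K); cv2.imwrite("pics/w3.png",cv2.resize(im[...,::-1],(640,480)))
    for P,cc,a in blobs(X,223,245,(300,600,50,450),30):
        r=cv2.minAreaRect(P[:,:2].astype(np.float32)); print(cc.round(),a,np.median(P,0).round(1),np.round(r[0],1),np.round(r[1],1),round(r[2],1))
E
```

```text
touch False [452.  306.8 246.1]
touch True
[451.5 306.8 226.6] [ 0.6 -0.6  3.3]
[270. 100.] 888 [449.5 305.4 230.9] [449.8 305.4] [35.2 14.3] 56.0
```

```bash
python3 - <<'E'
from h import *
R=down(0); p=np.array([445.5,82.3,224.])
ctrl.gripper_to(60,35)
ctrl.move_ptp(p+[0,0,60],R); ctrl.move_l(p,vel=120,threshold=8); ctrl.gripper_to(15,35)
s=sensors.read_state(); print(s["eef_pos"].round(1),s["grip_width"],s["force"].round(1))
print("stop",ctrl.move_l(p+[235,0,0],vel=120,threshold=15))
print("stop",ctrl.move_l(p+[256,0,0],vel=40,threshold=12)); s=sensors.read_state(); print(s["eef_pos"].round(1),s["grip_width"],s["force"].round(1))
q=s["eef_pos"]; ctrl.gripper_to(50); ctrl.hold(.3); ctrl.move_l(q+[0,0,60],vel=150)
ctrl.move_l([500,60,370],vel=250)
im,d,T,K=wsave("w4"); cv2.imwrite("pics/w4.png",cv2.resize(im[...,::-1],(800,600),interpolation=cv2.INTER_CUBIC)); print(sensors.read_state()["t"])
E
```

```text
[446.5  82.3 225.2] 24.94117199663587 [ 1.7 -0.2  3.6]
stop False
stop True
[696.5  83.  225.2] 25.325975402711975 [-3.5 -0.4  3.7]
18.4
```

View pics/w4.png

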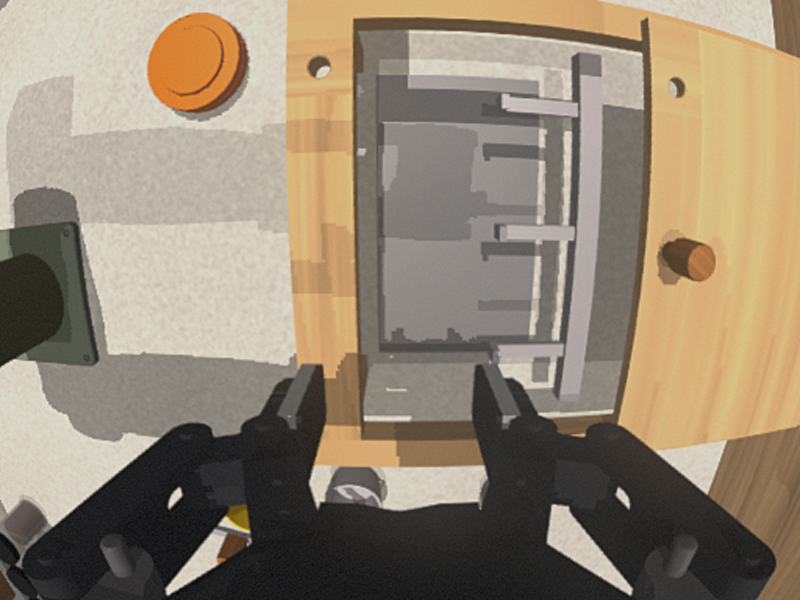

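```bash
python3 - <<'E'
from h import *
f=np.load("pics/w4.npz"); im,d,T,K=f["im"],f["d"],f["T"],f["K"]; X=wcloud(d,T,K)
A=lambda u,v,z: wpix(u/1.5625-.2,v/1.5625-.2,z,T,K).round(1)[:2]
for n,u,v,z in (("t2a",501,95,128),("t2b",502,110,128),("t1a",496,226,128),("t1b",497,240,128),("t0a",493,345,128),("bar front2",579,107,118),("bar front1",576,234,118),("bar front0",561,350,118),("bar back1",601,220,118),("beam back",358,250,178),("beam front",294,300,178),("rail L in",500,36,178),("lid front",652,250,190),("bore",319,66,178),("lidbore",677,87,190)): print(n,A(u,v,z))
for z0,z1 in ((120,135),(95,118.5)):
  for P,cc,a in blobs(X,z0,z1,(470,690,-80,250),20): 
    r=cv2.minAreaRect(P[:,:2].astype(np.float32)); print(cc.round(),a,np.median(P,0).round(1),np.round(r[0],1),np.round(r[1],1),round(r[2],1),P.min(0).round(1),P.max(0).round(1))
E
```

```text
t2a [574.7 190.7]
t2b [575.5 178.7]
t1a [572.5  87.5]
t1b [573.7  76.4]
t0a [575.3 -11.7]
bar front2 [643.  188.1]
bar front1 [644.1  81.9]
bar front0 [640.4 -21.4]
bar back1 [666.5  94.8]
beam back [469.4  76.3]
beam front [423.3  41.3]
rail L in [564.  223.9]
lid front [677.1  82.3]
bore [444.3 201.4]
lidbore [693.1 201.7]
[322.  64.] 60 [577.6 186.3 126.4] [577.9 186.4] [ 6.2 11.5] 1.6 [574.9 180.6 120.4] [581.2 192.2 128.3]
[321. 149.] 68 [577.9  81.8 126.9] [578.5  81.6] [12.6  6.7] 87.7 [575.3  75.4 120. ] [582.1  87.8 128.9]
[316. 227.] 59 [577.5 -22.3 126.8] [578.3 -22.8] [ 6.4 12.5] 4.4 [575.  -29.  120.2] [581.8 -16.7 129.3]
[364. 144.] 5270 [646.2  85.  116.1] [620.   81.6] [ 90.3 311.8] 0.1 [574.7 -74.3  95.6] [665.5 237.6 118.5]
```

```bash
cat >> h.py <<'E'
def findpail(xy,name,a=0.,z=330):
    x=down(a)[:,0]; p=np.array([xy[0],xy[1],z])-40*x; ctrl.move_ptp(p,down(a))
    im,d,T,K=wsave(name); X=wcloud(d,T,K); out=[]
    for P,c,n in blobs(X,90,160,(xy[0]-75,xy[0]+75,xy[1]-75,xy[1]+75),60):
        r=cv2.minAreaRect(P[:,:2].astype(np.float32)); (w,h),t=r[1],r[2]
        ax=t if w<h else t+90   # short side direction = closing axis
        ax=(ax+90)%180-90
        Q=P[P[:,2]>125]; q=cv2.minAreaRect(Q[:,:2].astype(np.float32)) if len(Q)>10 else None
        print(c.round(),n,np.round(r[0],1),np.round(r[1],1),"close",round(ax,1),"tab",q and (np.round(q[0],1),np.round(q[1],1)),"zmax",P[:,2].max().round(1)); out.append((r[0],np.radians(ax),q and q[0]))
    return out
def grasp(xy,a):
    ctrl.gripper_to(50,40); R=down(a)
    ctrl.move_ptp([*xy,230],R)
    t=ctrl.move_l([*xy,139],vel=120,threshold=8); ctrl.gripper_to(4,40); s=sensors.read_state()
    print("grasp touch",t,s["eef_pos"].round(1),round(s["grip_width"],1),s["grasp_force"],s["force"].round(1))
    ctrl.move_l([*xy,352],vel=200); s=sensors.read_state(); print("lift",round(s["grip_width"],1),s["force"].round(1))
XD,XH=521.,608.
def hang(y,dx=0,dy=0,release=True):  # dx,dy: pail centre minus tcp once at a=0
    R=down(0); ctrl.move_ptp([XD-dx,y-dy,352],R)
    print("down",ctrl.move_l([XD-dx,y-dy,139+41],vel=130,threshold=8))
    print("in",ctrl.move_l([XH-dx,y-dy,139+41],vel=70,threshold=8))
    print("seat",ctrl.move_l([XH-dx,y-dy,139+17],vel=30,threshold=4)); s=sensors.read_state(); print(s["eef_pos"].round(1),s["force"].round(1))
E
python3 - <<'E'
from h import *
o=findpail((638.5,-266),"p0",0); im=np.load("pics/p0.npz")["im"]
cv2.imwrite("pics/p0.png",cv2.resize(im[...,::-1],(640,480)))
print(sensors.read_state()["t"])
E
```

```text
[254. 140.] 591 [ 635.3 -269.6] [11.3 75.6] close 0.2 tab (array([ 635.3, -269.9]), array([11.3, 25.7])) zmax 147.9
19.9083
```

```bash
python3 - <<'E'
from h import *
grasp((636.5,-269.5),0.0)
hang(186.4)
im,d,T,K=wsave("w5"); cv2.imwrite("pics/w5.png",cv2.resize(im[...,::-1],(800,600),interpolation=cv2.INTER_CUBIC)); print(sensors.read_state()["t"])
E
```

```text
grasp touch False [ 637.2 -269.7  140. ] 11.5 41.26540124416351 [0.5 0.2 2.7]
lift 11.1 [ 1.2 -0.1 -1.7]
down False
in False
seat True
[607.5 186.3 157.9] [-0.7  0.2  5.9]
28.5083
```

View pics/w5.png

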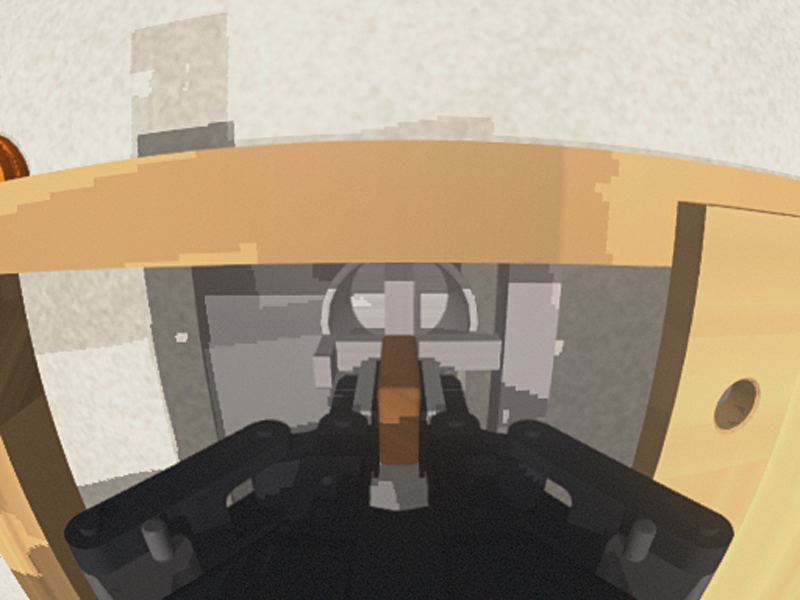

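The bar rests on the hook arm (bar at pixel ~(400,310), tip at (322,365), cross bar at (530,340)), and contact came at the expected height. I'm releasing it and going to the next pail.

```bash
cat >> h.py <<'E'
def leave():
    ctrl.gripper_to(30); ctrl.hold(.3); p=sensors.read_state()["eef_pos"]; ctrl.move_l([p[0],p[1],352],vel=180)
E
python3 - <<'E'
from h import *
leave()
o=findpail((443,-251),"p1",np.radians(41)); print(sensors.read_state()["t"])
E
```

```text
[253. 136.] 602 [ 439.6 -253.8] [10.3 74.1] close 40.7 tab (array([ 439.1, -253.2]), array([10.3, 25.1])) zmax 147.9
32.1917
```

```bash
python3 - <<'E'
from h import *
grasp((440.8,-252.5),np.radians(40.7))
hang(82.0)
wsave("w6")
leave()
f=np.load("pics/top0.npz")
im,d=optics.grab_frame("top"); cv2.imwrite("pics/top1.png",cv2.resize(im[...,::-1],(800,600)))
o=findpail((442,-389),"p2",np.radians(50)); im=np.load("pics/p2.npz")["im"]
cv2.imwrite("pics/p2.png",cv2.resize(im[...,::-1],(640,480))); print(sensors.read_state()["t"])
E
```

```text
grasp touch False [ 441.4 -252.8  139.7] 11.1 43.25778365135193 [0.7 0.8 2.1]
lift 11.3 [ 0.4  0.7 -2.2]
down False
in False
seat True
[607.5  82.  157.6] [0.4 0.2 4.7]
[222. 129.] 729 [ 409.1 -413.3] [75.2 12.6] close -60.2 tab (array([ 409.5, -413.1]), array([26.2, 12.6])) zmax 147.9
44.325
```

View pics/p2.png

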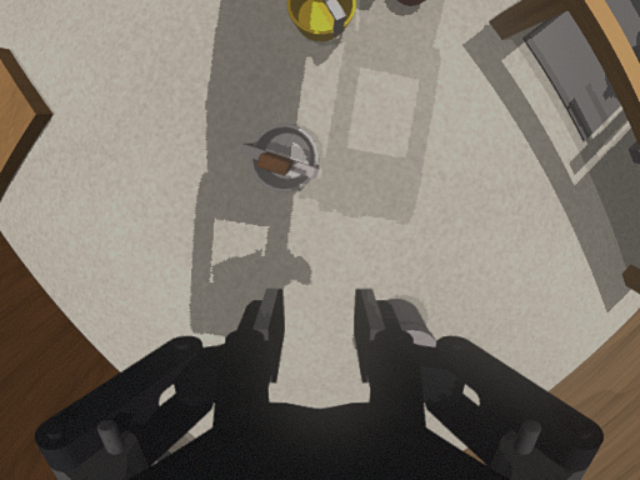

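The third pail was knocked: it now stands upright at about (409, -413), pixel (275,160), with its handle turned. I'll grasp it there.

```bash
python3 - <<'E'
from h import *
grasp((410,-412.8),np.radians(-60.2))
hang(-22.6)
leave()
p=sensors.read_state()["eef_pos"]
ctrl.move_ptp([480,60,380],down(0))
im,d,T,K=wsave("w7"); X=wcloud(d,T,K); cv2.imwrite("pics/w7.png",cv2.resize(im[...,::-1],(800,600),interpolation=cv2.INTER_CUBIC))
for P,c,n in blobs(X,125,176,(560,650,-70,230),20):
    r=cv2.minAreaRect(P[:,:2].astype(np.float32)); print(c.round(),n,np.round(r[0],1),np.round(r[1],1),round(r[2],1),P[:,2].max().round(1))
print(sensors.read_state()["t"])
E
```

```text
grasp touch False [ 410.2 -413.2  139.8] 11.1 43.428744077682495 [-0.3  0.6  3.3]
lift 11.7 [-0.5  0.4 -2.2]
down False
in False
seat True
[607.6 -22.5 157.8] [0.7 1.1 4.3]
[361.  66.] 427 [604.3 185.6] [12.7 26.6] 0.4 165.5
[335.  67.] 48 [578.  186.1] [ 6.8 11.7] 1.9 128.7
[358. 152.] 411 [604.9  80.6] [25.5 13.3] 89.7 165.9
[334. 148.] 45 [578.8  81.6] [ 6.1 10.6] 1.2 128.3
[351. 229.] 385 [604.1 -22.1] [26.1 12.5] 88.4 165.5
[329. 224.] 36 [578.3 -22.7] [11.9  5.5] 86.8 128.8
56.4417
```

View pics/w7.png

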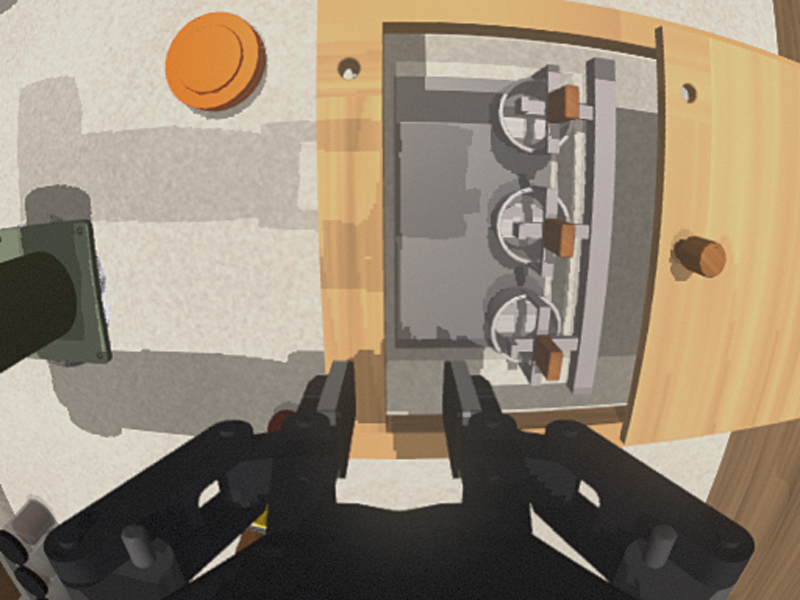

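All three pails hang level, with tab tops at 165 mm. Now I'll close the lid.

```bash
python3 - <<'E'
from h import *
R=down(0); p=np.array([696.7,82.6,224.])
ctrl.gripper_to(60,35)
ctrl.move_ptp(p+[0,0,90],R); print(ctrl.move_l(p,vel=120,threshold=8)); ctrl.gripper_to(15,35)
s=sensors.read_state(); print(s["eef_pos"].round(1),s["grip_width"],s["force"].round(1))
print("stop",ctrl.move_l(p+[-235,0,0],vel=100,threshold=15))
print("stop",ctrl.move_l(p+[-256,0,0],vel=30,threshold=12)); s=sensors.read_state(); print(s["eef_pos"].round(1),s["grip_width"],s["force"].round(1))
q=s["eef_pos"]; ctrl.gripper_to(50); ctrl.hold(.3); ctrl.move_l(q+[0,0,70],vel=150)
ctrl.move_l([400,160,370],vel=250)
im,d,T,K=wsave("w8"); X=wcloud(d,T,K); cv2.imwrite("pics/w8.png",cv2.resize(im[...,::-1],(640,480)))
for P,cc,a in blobs(X,223,245,(300,600,50,450),30):
    r=cv2.minAreaRect(P[:,:2].astype(np.float32)); print(cc.round(),a,np.median(P,0).round(1),np.round(r[0],1),np.round(r[1],1),round(r[2],1))
print(sensors.read_state()["t"])
E
```

```text
False
[696.5  82.6 225.3] 24.882370196486463 [-4.  -0.1  5.8]
stop False
stop True
[446.3  81.9 225.3] 25.236615330246327 [ 2.2 -0.3  1.7]
[314.  26.] 619 [448.8 303.6 230.8] [449.3 304.7] [35.9 14.4] 55.9
[296. 262.] 271 [438.7  83.8 230.7] [438.6  80.8] [13.5 25.5] 6.8
64.1083
```

View pics/w8.png

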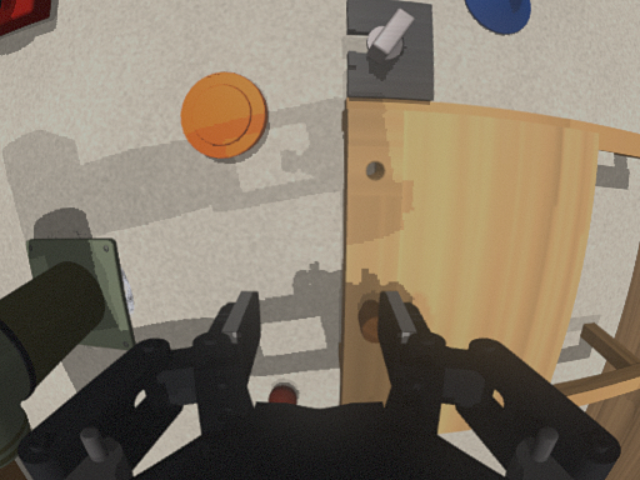

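The lid is back at its starting position, flush with the front beam. The pin hangs upright in the notch at pixel (385,40), and the gripper touches nothing.

```bash
python3 - <<'E'
from h import *
ctrl.hold(1.5); print(ctrl.finish_job())
E
```

```text
the job is handed in; nothing more can be done
None
```

The job is handed in after about 66 s of robot time: the pin is parked upright in the bracket notch, all three pails were seen hanging level on their own hooks just before I slid the lid shut, and I touched none of the canister, funnel, egg or barrel lids; no verdict came back.

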